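Set the time dial of the capsule mixer

ROBOT

A 6-joint arm with a two-finger parallel gripper is mounted at the origin on the work surface. World frame = base frame: x ahead of the robot, y to its left, z up, the work surface at z = 0. Lengths are in m, angles in rad, forces in N, time in s.
With the tool pointing down it reaches from about 0.4 to 0.825 m from the base axis. Payload 7 kg.
Tool frame: the origin (TCP) lies midway between the tips of the shut fingers; the grasp point (between the pads) lies arm.hold_point_z behind it (arm.hold_point_z is the distance from the TCP to the grasp point, in m); z points along the fingers, y is the line along which they close (so a half turn about z gives the same grasp; the last joint's range is limited). The gripper opens to 88 mm and grips with 3 to 60 N. Pads are 19 mm wide; open, the fingers measure 130 mm over their backs; the gripper's body (78 mm by 193 mm) begins 47 mm behind the grasp point.
Start: joints at [-1.022, 0.359, 0.012, 0, -1.224, -0.288], TCP at [0.174, -0.652, 0.193] pointing down, gripper open.
Joint ranges: [-3.07, 3.07], [-1.43, 2.12], [-1.02, 1.25], [-3.03, 1.67], [-3.05, -0], [-3.03, 3.03]. Speed limits (rad/s): [2.39, 2.39, 3.01, 3.14, 3.14, 3.14].

INTERFACE

Orientations are given as [roll, pitch, yaw] about the fixed x, y, z axes, in that order (R = Rz(yaw) Ry(pitch) Rx(roll)).
In Python, from station import arm gives the robot as it stands.
- The arm moves only by the shell command python3 -m crank 'ROWS' [OPENING] [FORCE]. ROWS is JSON, a list that holds one entry, the list of rows, each a list of 4 numbers: the shift along the tool's x, y, z in units of 25 mm (1.0 is 25 mm), then the turn about the tool's z in units of 5 degrees (1.0 is 5 degrees). A call has 1 to 12 rows; each row is the pose to reach, as a shift and turn from the pose commanded when the call began, along the tool's axes at that moment; what a row does not reach only later rows make up. A row lasts 1/8 s, in which the tool goes at most 62.5 mm and 10.7 degrees, less where a joint would pass 70% of its speed; a pose out of reach is approached as far as the arm can. A call with a gripper value outside its range is refused whole. OPENING is the closure, from 0 (fully open) to 1 (shut), set as the call begins (- or left out, the last holds). The fingers move at their own pace and stop on an object; FORCE is the grip in N (left out, the last holds). Time passes only in rows, so rows that repeat a pose let the fingers close. It gives the time, the measured TCP pose, the force, the opening and the grip force at its end, in the units of the state.
- arm.get_state(): the state, without advancing time (a new reading comes with each control period).
- arm.grab_frame(name): name is "side" or "top" or "wrist"; returns (picture, depth): 480x640x3 uint8, red, green, blue; 480x640 float32, m along the optical axis (not along the pixel's ray), 0 where there is no reading.
- arm.get_calibration(name): a dict with "mtx" (3x3 intrinsics, pixels), "R" (3x3) and "t" (3): a world point X has camera coordinates R X + t; the wrist camera has in their place "mount" (4x4, takes a point from camera to tool coordinates, whose origin is the TCP and whose axes are the flange's). Camera axes: x right, y down, z forward; pixel columns grow to the right and rows downward; lengths in m; the calibration is good to about 2 mm. A picture is of the moment at which its call begins: read the wrist's pose just before it. get_calibration takes no time and is no camera call.
- arm.job_done(): hands the job in; it is judged then, once.
Trained networks look in the newest picture that a camera, given by its name, has taken for a name from the list of things; names that differ only in an ending like _2 or _b are one class to them, and where a whole thing is asked for, a point or a joint stands for the part that bears it (a point fixed in the world has none). Each returns a list of dicts, best first, with "score" (0 to 1); they miss things now and then, are a little off and sometimes report something else, mostly with a low value. They report only what shows in the picture. A call takes as long as a camera call.
- arm.recognise(thing, camera): "extent" ([left, top, width, height] in pixels, round what is visible of it).
- arm.trace(thing, camera): "mask" (480x640 bool, what is visible of it) and "extent" ([left, top, width, height] in pixels, round what is visible of it).
The state is a dict: "t": time; "q": joint angles; "qd": joint speeds; "joint_efforts": joint torques, N m; "eef_pos": TCP position; "ee_rot": TCP orientation; "force": force on the tool from outside, world axes, zero at the start; "moment": the same for the moment, N m; "width": finger opening in m; "gripper_force": force on a finger pad.
Only numpy, scipy, OpenCV 4.12 (cv2) and the standard library are available. Lean on these libraries where they do the work, as an engineer would, in place of code of your own. Each camera call takes 0.05 s, during which the arm holds its last target. There are 200 camera calls.

TASK

Press the release button of the capsule mixer so that its clear hood springs fully open. Then turn the knob under it clockwise until the white pointer at its foot lines up with the raised index wedge on the deck, let go, and leave the hood open. Leave the bowl, the bottle and the carton where they stand.

Things in the scene. Friction and masses are not known exactly. Their poses are not given: they have to be found in the camera images.
- mixer: the bolted-down mixer: white box 280 (x) x 180 (y) x 55 mm, its top is 'the deck'. Origin under its centre; x points from the release button to the knob, y towards the hood hinge, z up.
- release_top (a point): centre of the top of the round black release button, 28 mm across, in a low grey housing 44 mm across at the mixer's near end. 20 mm above the deck, 75 mm above the counter. Moves 8 mm down against a spring (2.4 N at first, 8 N fully down, then rigid); about 4 mm (5 N) frees the hood, then let it up again. The hood begins 77 mm beyond it (mixer's +x).
- hood (a joint): opening angle (rad) of the clear hood: 0 shut (may read 0.02), 1.8 at its open stop. 170 x 175 x 60 mm, hinged along the mixer's +y side, 98 mm from the knob axis; freed, its -y edge springs up and over in about 1 s, and it then stands by itself leaning outwards, about 175 mm above the deck.
- knob_grip (a point): fixed point on the knob's upright axis, 30 mm above the deck, 85 mm above the counter; axes as the mixer's. The knob: black ribbed cylinder 40 mm across, 8 to 44 mm above the deck, under the hood at first, on a dial disc 56 mm across, 6 mm high. It has free play: up to 0.24 rad of its turn may pass before disc and pointer follow; it starts anywhere in this play.
- guard (a point): top inner edge, at mid length, of the aluminium guard on the knob's -y side, 25 mm from the knob axis, 48 mm above the deck: a 16 mm long (x) lip on a 28 mm long plate whose inner face is 30 mm from the axis; its twin stands on +y. Fingers fit only if they close within about 45 degrees of the mixer's x axis; the dial needs 110 to 160 degrees and the free play, so let go and take the knob again.
- pointer (a point): outer end of the white pointer rib on the dial disc, 28 mm from the knob axis, 8 mm above the deck. Its x axis points outwards along the pointer, z up. Clockwise seen from above (yaw decreasing) leads to the index; the disc can go past it and back. Turning the disc takes about 0.2 N m; it stays where it is left.
- index_tip (a point): where the pointer's outer end must come: 28 mm from the knob axis, 8 mm above the deck, in line with the dark steel index wedge (17 mm long, 4 mm high, fixed on the deck, narrow end to the knob). Its x axis points outwards along the wedge, z up. It lies on the knob's side away from the release button, within about 20 degrees either way.
- bowl: green mixing bowl, 110 mm across, 52 mm high; origin under its centre. Bystander.
- bottle: small green bottle with a blue cap, 42 mm across, 100 mm high; origin under its centre. Bystander.
- carton: white carton 45 x 60 x 75 mm high; origin under its centre. Bystander.

How it is judged:
On the way:
1. the hood has sprung fully open (value of joint hood above 1.65 rad), for 0.2 s.
At the end, for the whole second after the job is handed in: the outer end of the pointer is within 3.5 mm (7 degrees) of the index point, the hood stands open (over 1.65 rad), and the bystanders are at rest, none moved by more than 20 mm (horizontal distance between pointer and index_tip below 0.0035 m and value of joint hood above 1.65 rad and linear speed of each of bowl, bottle, carton below 0.02 m/s); the robot touches nothing.
It fails at once if the bowl is moved more than 20 mm (distance of bowl from where it was at the start of the episode above 0.02 m).
It fails at once if the bottle is moved more than 20 mm (distance of bottle from where it was at the start of the episode above 0.02 m).
It fails at once if the carton is moved more than 20 mm (distance of carton from where it was at the start of the episode above 0.02 m).
It also fails if it takes over 58 s, if anything falls off the work surface, if the arm or the gripper's body presses on something with over 40 N, if the wrist force passes 120 N, or if a joint passes its speed limit or range.

## Working session

There is one attempt and no reset: what is moved stays moved. The work goes in short steps, Python scripts to look and compute and a shell command to move; the robot and the scene stay as the last step left them, time stands still between calls to the robot, and variables do not carry over. Pictures are saved under pics/ and viewed, at most 10 in all, crops included, and the job is handed in when it is done.

```bash
ls; mkdir -p pics; cat > h.py <<'E'
import numpy as np, cv2
from station import arm
from scipy.spatial.transform import Rotation as Ro
def st():
    s=arm.get_state(); return s, np.array(s['eef_pos']), Ro.from_euler('xyz',s['ee_rot']).as_matrix()
def campose(name):
    c=arm.get_calibration(name)
    if name=='wrist':
        s,p,R=st(); T=np.eye(4);T[:3,:3]=R;T[:3,3]=p; T=T@np.array(c['mount']); return np.array(c['mtx']),T
    T=np.eye(4);T[:3,:3]=np.array(c['R']).T;T[:3,3]=-np.array(c['R']).T@np.array(c['t']); return np.array(c['mtx']),T
def ray(K,T,u,v,z=None,d=None):
    r=T[:3,:3]@np.linalg.inv(K)@[u,v,1.]
    if d is None: d=(z-T[2,3])/r[2]
    return T[:3,3]+r*d
def proj(K,T,X):
    c=T[:3,:3].T@(np.array(X)-T[:3,3]); p=K@c; return p[:2]/p[2]
E
python3 - <<'E'
from h import *
s,p,R=st(); print(s, R.round(3), arm.hold_point_z)
for n in ['top','side']:
    K,T=campose(n); im,d=arm.grab_frame(n); cv2.imwrite(f'pics/{n}0.png',im[:,:,::-1]); print(n,K.round(1).tolist(),T.round(3).tolist())
    for th in ['mixer','release_top','hood','knob_grip','guard','pointer','bowl','bottle','carton']:
        for r in arm.trace(th,n)[:1]:
            m=r['mask']; v,u=np.nonzero(m); ok=d[v,u]>0
            P=np.array([ray(K,T,a,b,d=c) for a,b,c in zip(u[ok],v[ok],d[v,u][ok])])
            print(th,round(r['score'],2),r['extent'],'med',np.median(P,0).round(3),'lo',np.percentile(P,2,0).round(3),'hi',np.percentile(P,98,0).round(3))
E
```

```text
pics
{'t': 0.0, 'q': array([-1.02188102e+00,  3.59371994e-01,  1.10528237e-02, -3.67273515e-04,
       -1.22406944e+00, -2.88105600e-01]), 'qd': array([ 0.00043445, -0.00101256, -0.0024201 ,  0.00179804, -0.0001517 ,
        0.00046849]), 'joint_efforts': array([-9.02587344e-04, -5.82722139e+01,  2.93054849e+01,  6.99767634e+00,
        6.89112276e-03, -1.49005054e-04]), 'eef_pos': array([ 0.1738984 , -0.65165489,  0.19182663]), 'ee_rot': array([ 3.13996789e+00, -1.21442194e-04, -2.88090793e+00]), 'force': array([-0.03709991,  0.65634999,  0.04871777]), 'moment': array([-0.01777542,  0.0147542 , -0.00310737]), 'gripper_force': 0.0, 'width': 0.08737049779973544} [[-0.966 -0.258 -0.001]
 [-0.258  0.966  0.002]
 [ 0.     0.002 -1.   ]] 0.0188
top [[612.0, 0.0, 320.9], [0.0, 612.0, 236.5], [0.0, 0.0, 1.0]] [[-0.027, -0.998, 0.061, 0.535], [-1.0, 0.027, 0.004, 0.038], [-0.005, -0.06, -0.998, 1.268], [0.0, 0.0, 0.0, 1.0]]
mixer 0.61 [331.1, 158.5, 127.7, 160.5] med [ 0.602 -0.097  0.114] lo [ 0.464 -0.198  0.049] hi [0.735 0.    0.12 ]
release_top 0.7 [397.4, 291.6, 15.5, 15.9] med [ 0.48 
[... 1179 characters left out ...]
119]
release_top 0.58 [386.2, 214.7, 9.6, 10.1] med [ 0.481 -0.11   0.078] lo [ 0.47  -0.125  0.069] hi [ 0.493 -0.102  0.081]
hood 0.7 [258.4, 152.1, 112.7, 91.1] med [ 0.636 -0.083  0.116] lo [ 0.551 -0.198  0.062] hi [ 0.744 -0.009  0.119]
guard 0.6 [259.5, 153.5, 148.4, 130.7] med [ 0.59  -0.063  0.078] lo [ 0.46  -0.187  0.019] hi [0.74  0.014 0.119]
bowl 0.83 [379.6, 170.3, 47.7, 34.6] med [ 0.507 -0.301  0.033] lo [ 0.458 -0.328  0.004] hi [ 0.553 -0.226  0.053]
bottle 0.96 [279.9, 282.4, 21.0, 39.4] med [0.572 0.155 0.062] lo [0.558 0.136 0.01 ] hi [0.593 0.165 0.101]
carton 0.75 [346.7, 141.1, 25.7, 35.9] med [ 0.62  -0.301  0.067] lo [ 0.605 -0.338  0.014] hi [ 0.65  -0.28   0.077]
```

```bash
python3 - <<'E'
import cv2
im=cv2.imread('pics/top0.png')[130:350,230:540]; cv2.imwrite('pics/top0c.png',cv2.resize(im,None,fx=2.5,fy=2.5,interpolation=cv2.INTER_CUBIC))
from h import *
# mixer yaw: hood top mask rectangle
K,T=campose('top'); im,d=arm.grab_frame('top')
for th in ['hood','mixer']:
    m=arm.trace(th,'top')[0]['mask']; c=max(cv2.findContours(m.astype(np.uint8),0,2)[0],key=cv2.contourArea); b=cv2.boxPoints(cv2.minAreaRect(c))
    P=np.array([ray(K,T,u,v,z=.115 if th=='hood' else .055)[:2] for u,v in b]);print(th,P.round(3).tolist(),[np.degrees(np.arctan2(*(P[(i+1)%4]-P[i])[::-1])).round(1) for i in range(4)],P.mean(0))
E
```

```text
hood [[0.582, 0.001], [0.755, -0.044], [0.709, -0.219], [0.538, -0.173]] [np.float64(-14.5), np.float64(-104.6), np.float64(164.9), np.float64(75.5)] [ 0.64596744 -0.10899793]
mixer [[0.489, 0.028], [0.77, -0.046], [0.72, -0.235], [0.44, -0.158]] [np.float64(-14.8), np.float64(-104.9), np.float64(164.6), np.float64(75.3)] [ 0.604543   -0.10288071]
```

View pics/top0c.png

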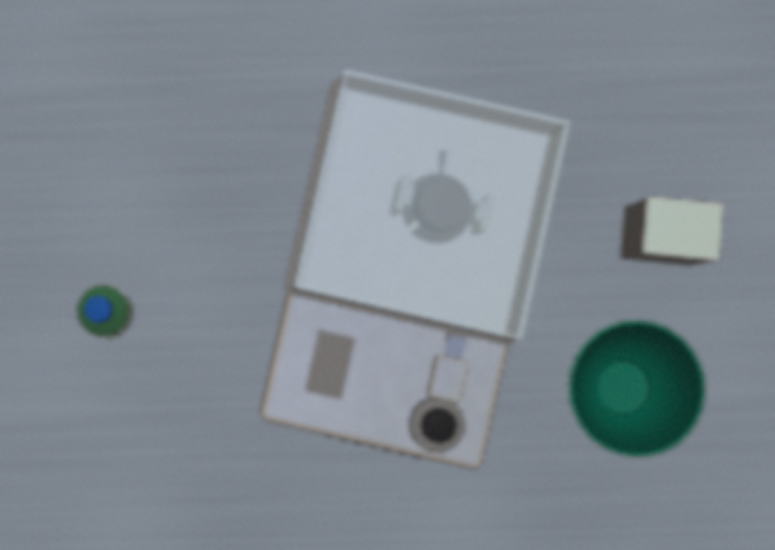

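The top view shows the mixer at yaw of about -15°. The button is at crop (438,425) and the knob at (440,208), with the index wedge at (443,160) and the bowl and carton on the right. Next I'll move above the button with the fingers shut.

```bash
python3 -m crank '[[[-17.36,17.6,0,6],[-17.36,17.6,0,6],[-17.36,17.6,0,6],[-17.36,17.6,0,6],[-17.36,17.6,0,6],[-17.36,17.6,0,6],[-17.36,17.6,0,6],[-17.36,17.6,0,6],[-17.36,17.6,0,6],[-17.36,17.6,0,6],[-17.36,17.6,0,6],[-17.36,17.6,0,6]]]' 1 20
python3 - <<'E'
from h import *
s,p,R=st(); print(s['t'],p,R.round(3),np.array([.48,-.115,.075]-p)@R/.025,s['q'].round(2))
K,T=campose('wrist'); im,d=arm.grab_frame('wrist'); cv2.imwrite('pics/w1.png',im[:,:,::-1])
print(K.round(1).tolist(),T.round(3).tolist())
for r in arm.trace('release_top','wrist')[:2]:
    v,u=np.nonzero(r['mask']); print(r['score'],r['extent'],ray(K,T,u.mean(),v.mean(),z=.075))
E
```

```text
t: 2.65
eef_pos: [0.4797, -0.1149, 0.1927]
ee_rot: [-3.141, -0.0, 2.88]
force: [-0.1, -0.4, -0.9]
width: 0.0003
gripper_force: 0.0
2.65 [ 0.4797445  -0.11491438  0.19269684] [[-0.966  0.259 -0.   ]
 [ 0.259  0.966 -0.   ]
 [ 0.    -0.    -1.   ]] [-1.21462279e-02 -9.60350411e-05  4.70787017e+00] [ 0.16  0.06 -0.38 -0.   -1.14 -2.  ]
[[337.1, 0.0, 319.2], [0.0, 337.1, 237.2], [0.0, 0.0, 1.0]] [[0.259, 0.923, 0.284, 0.403], [0.966, -0.247, -0.076, -0.094], [0.0, 0.294, -0.956, 0.384], [0.0, 0.0, 0.0, 1.0]]
0.95 [302.7, 209.1, 35.0, 29.9] [ 0.48125085 -0.1169693   0.075     ]
```

```bash
python3 -m crank '[[[0,-0.05,2,0],[0,-0.05,4,0],[0,-0.05,4.5,0],[0,-0.05,4.75,0],[0,-0.05,4.95,0],[0,-0.05,4.95,0]]]' 
python3 -m crank '[[[0,0,-1,0],[0,0,-3,0],[0,0,-4.5,0],[0,0,-4.5,0],[0,0,-4.5,0],[0,0,-4.5,0],[0,0,-4.5,0],[0,0,-4.5,0]]]' 
python3 - <<'E'
from h import *
s,p,R=st();print(s['t'])
K,T=campose('top'); im,d=arm.grab_frame('top'); cv2.imwrite('pics/top2.png',cv2.resize(im[130:350,230:540,::-1],None,fx=2.5,fy=2.5,interpolation=cv2.INTER_CUBIC))
for th in ['hood','knob_grip','pointer','bottle']:
  for r in arm.trace(th,'top')[:2]:
    v,u=np.nonzero(r['mask']); print(th,r['score'],r['extent'],ray(K,T,u.mean(),v.mean(),z=.099), d[v,u].min())
E
```

```text
t: 3.5
eef_pos: [0.4802, -0.1164, 0.0699]
ee_rot: [3.141, 0.001, 2.879]
force: [-0.6, 0.5, 0.2]
width: 0.0009
gripper_force: 0.0
t: 4.5
eef_pos: [0.4794, -0.1164, 0.181]
ee_rot: [-3.141, -0.001, 2.879]
force: [-0.0, 0.4, 0.1]
width: 0.0004
gripper_force: 0.0
4.5
hood 0.61 [341.5, 155.3, 116.7, 111.7] [ 0.64768278 -0.11170305  0.099     ] 0.0
knob_grip 0.87 [332.4, 159.7, 126.6, 139.4] [ 0.62272316 -0.09752484  0.099     ] 0.0
knob_grip 0.74 [473.6, 209.1, 46.5, 25.8] [ 0.62472034 -0.29685869  0.099     ] 0.0
pointer 0.66 [457.8, 256.8, 52.0, 30.2] [ 0.53342213 -0.27175125  0.099     ] 0.0
bottle 0.63 [259.6, 246.0, 22.6, 16.9] [0.57582408 0.13889832 0.099     ] 0.0
```

View pics/top2.png

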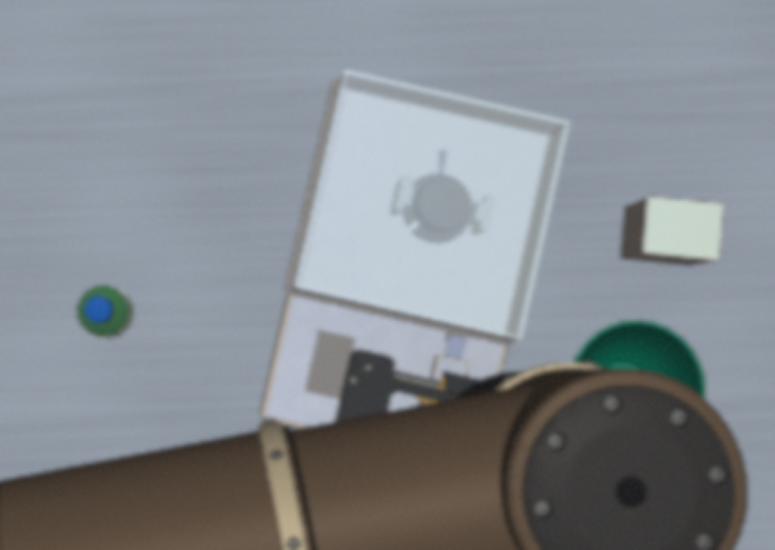

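The hood is still shut in the picture: the knob is still under the clear lid at (440,208), and no force registered at z=0.070. I'll press deeper in small steps, reading the force after each.

```bash
python3 -m crank '[[[0,0,2,0],[0,0,4,0],[0,0,4.4,0],[0,0,4.4,0],[0,0,4.4,0]]]' 
python3 -m crank '[[[0,0,0.08,0],[0,0,0.08,0]]]' 
python3 - <<'E'
from h import *
K,T=campose('wrist'); im,d=arm.grab_frame('wrist'); cv2.imwrite('pics/w3.png',im[:,:,::-1])
K,T=campose('side'); im,d=arm.grab_frame('side'); cv2.imwrite('pics/s3.png',cv2.resize(im[120:300,250:450,::-1],None,fx=3,fy=3))
E
```

```text
t: 5.38
eef_pos: [0.4811, -0.1163, 0.0734]
ee_rot: [3.141, 0.003, 2.879]
force: [-0.0, -0.0, -1.2]
width: 0.0008
gripper_force: 0.0
t: 5.62
eef_pos: [0.48, -0.1163, 0.0702]
ee_rot: [3.141, 0.001, 2.879]
force: [-0.8, 0.6, 0.4]
width: 0.0003
gripper_force: 0.0
```

View pics/w3.png

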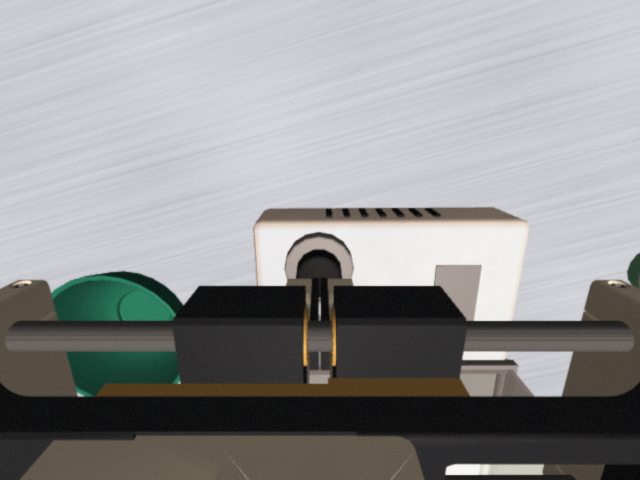

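The wrist view shows the shut fingers in line with the button (ring at (320,262)), but not yet clearly pressing it. I'll go lower.

```bash
python3 -m crank '[[[0,0,0.1,0],[0,0,0.1,0]]]' |sed -n 2,4p
python3 -m crank '[[[0,0,0.1,0],[0,0,0.1,0]]]' |sed -n 2,4p
python3 - <<'E'
from h import *
K,T=campose('wrist'); s,p,R=st(); im,d=arm.grab_frame('wrist')
for z in (.065,.07,.075): print(proj(K,T,p*[1,1,0]+[0,0,z]))
for x in ([.48,-.115,.075],[.4812,-.117,.075]): print(proj(K,T,x))
for r in arm.trace('release_top','wrist')[:2]: print(r['score'],r['extent'])
K,T=campose('side'); im,d=arm.grab_frame('side'); cv2.imwrite('pics/s3.png',cv2.resize(im[140:280,270:430,::-1],None,fx=4,fy=4))
print(p)
E
```

```text
eef_pos: [0.4794, -0.1163, 0.0668]
ee_rot: [-3.141, -0.0, 2.879]
force: [-0.4, -0.1, -0.4]
eef_pos: [0.4794, -0.1163, 0.0642]
ee_rot: [-3.141, -0.001, 2.879]
force: [-0.1, 0.2, -0.1]
[319.28757366 269.47371437]
[319.28918423 272.7199117 ]
[319.2908735  276.12472457]
[321.81214752 276.51214698]
[319.02222168 279.169934  ]
0.84 [295.0, 255.6, 51.7, 25.5]
[ 0.47938423 -0.1163497   0.06422846]
```

View pics/s3.png

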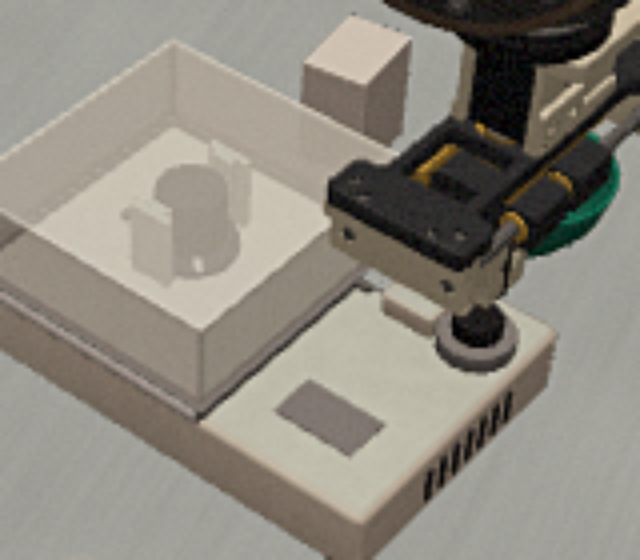

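In the side view the tip is at or just above the button in its housing at (477,335), and the force is still near zero. I'll keep stepping down, watching the joint efforts too.

```bash
e(){ python3 -c "
from h import *
s=arm.get_state();print(s['t'],s['eef_pos'].round(4),s['force'].round(1),s['joint_efforts'].round(1))"; }; e
python3 -m crank '[[[0,0,0.06,0],[0,0,0.06,0]]]' >/dev/null; e
python3 -m crank '[[[0,0,0.06,0],[0,0,0.06,0]]]' >/dev/null; e
python3 -m crank '[[[0,0,0.06,0],[0,0,0.06,0]]]' >/dev/null; e
```

```text
6.375 [ 0.4796 -0.1163  0.0645] [ 0.1 -0.5  0.1] [ -0.  -38.3  22.8   5.4  -0.1  -0. ]
6.625 [ 0.4795 -0.1163  0.0629] [-0.2  0.7  0.8] [  0.  -38.4  22.8   5.4  -0.1  -0. ]
6.875 [ 0.4795 -0.1163  0.0614] [-0.2 -0.4  0.3] [  0.  -38.5  22.7   5.4  -0.1  -0. ]
7.125 [ 0.4795 -0.1163  0.0599] [ 0.4 -0.2  0.4] [  0.  -38.6  22.6   5.4  -0.1  -0. ]
```

```bash
python3 - <<'E'
from h import *
for n in ('wrist','side'):
    K,T=campose(n); im,d=arm.grab_frame(n)
    r=arm.trace('release_top',n)
    if r:
        r=r[0]; v,u=np.nonzero(r['mask']); ok=d[v,u]>0
        P=np.array([ray(K,T,a,b,d=c) for a,b,c in zip(u[ok],v[ok],d[v,u][ok])]); print(n,r['score'],r['extent'],np.percentile(P,[2,50,98],axis=0).round(3))
    c=proj(K,T,[.4795,-.1163,.065]); print('tip',c)
    if n=='wrist': x0,y0=220,190; f=4
    else: x0,y0=340,170; f=7
    w=int(700/f);h=int(560/f)
    I=cv2.resize(im[y0:y0+h,x0:x0+w,::-1],None,fx=f,fy=f)
    for z,col in ((.06,(0,0,255)),(.075,(0,255,0))):
        q=proj(K,T,[.4795,-.1163,z]); cv2.drawMarker(I,(int((q[0]-x0+.5)*f),int((q[1]-y0+.5)*f)),col,0,14,1)
    cv2.imwrite(f'pics/{n}4.png',I)
a=cv2.imread('pics/wrist4.png');b=cv2.imread('pics/side4.png');h=min(len(a),len(b))
cv2.imwrite('pics/c4.png',cv2.resize(np.hstack([a[:h],b[:h]]),(800,320)))
E
```

```text
wrist 0.67 [293.9, 255.1, 54.9, 49.7] [[ 0.468 -0.127  0.066]
 [ 0.473 -0.115  0.077]
 [ 0.481 -0.104  0.079]]
tip [319.35778191 272.35486939]
tip [389.752459   223.31551242]
```

View pics/c4.png

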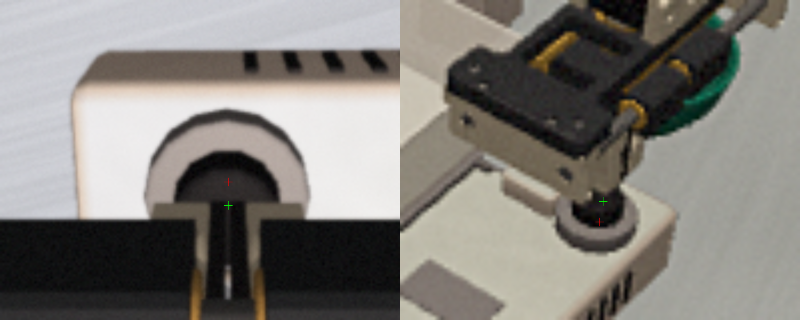

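The fingertips end at about the button-top level in the image, and the button is not pressed (depth 0.077). So the real tips are higher than the reported TCP. I'll keep descending in small steps under force control.

```bash
e(){ python3 -c "
from h import *
s=arm.get_state();print(s['t'],s['eef_pos'].round(4),s['force'].round(1),s['joint_efforts'].round(1))"; }
python3 -m crank '[[[0,0,0.06,0],[0,0,0.06,0]]]' >/dev/null; e
python3 -m crank '[[[0,0,0.06,0],[0,0,0.06,0]]]' >/dev/null; e
python3 -m crank '[[[0,0,0.06,0],[0,0,0.06,0]]]' >/dev/null; e
python3 -m crank '[[[0,0,0.06,0],[0,0,0.06,0]]]' >/dev/null; e
python3 -m crank '[[[0,0,0.06,0],[0,0,0.06,0]]]' >/dev/null; e
```

```text
7.575 [ 0.4795 -0.1163  0.0584] [-0.8 -0.6  0.4] [  0.  -38.7  22.6   5.3  -0.1  -0. ]
7.825 [ 0.4795 -0.1164  0.0569] [ 0.8  0.6 -0. ] [  0.  -38.7  22.5   5.3  -0.1  -0. ]
8.075 [ 0.4795 -0.1163  0.0554] [-0.2  0.1  0.6] [  0.  -38.8  22.4   5.3  -0.1  -0. ]
8.325 [ 0.4795 -0.1163  0.0539] [-0.4  0.1 -0.5] [  0.  -38.9  22.3   5.3  -0.1  -0. ]
8.575 [ 0.4795 -0.1163  0.0524] [-0.6  0.2 -0.1] [  0.  -39.   22.2   5.3  -0.1  -0. ]
```

```bash
python3 - <<'E'
from h import *
K,T=campose('wrist'); im,d=arm.grab_frame('wrist')
for u in (312,316,319,322,326,332):
    print(u,[(v,ray(K,T,u,v,d=d[v,u]).round(3).tolist() if d[v,u]>0 else 0,im[v,u].tolist()) for v in range(228,262,4)][0:0],
      [(v,*ray(K,T,u,v,d=d[v,u]).round(3)[[0,2]]) if d[v,u]>0 else (v,0) for v in range(226,275,4)])
I=cv2.resize(im[180:300,230:410,::-1],None,fx=4,fy=4); cv2.imwrite('pics/w5.png',I)
E
```

```text
312 [] [(226, np.float64(0.454), np.float64(0.045)), (230, np.float64(0.455), np.float64(0.052)), (234, np.float64(0.457), np.float64(0.053)), (238, np.float64(0.459), np.float64(0.054)), (242, np.float64(0.461), np.float64(0.053)), (246, np.float64(0.461), np.float64(0.062)), (250, np.float64(0.462), np.float64(0.066)), (254, np.float64(0.464), np.float64(0.066)), (258, np.float64(0.467), np.float64(0.066)), (262, np.float64(0.468), np.float64(0.067)), (266, np.float64(0.468), np.float64(0.074)), (270, np.float64(0.469), np.float64(0.077)), (274, np.float64(0.471), np.float64(0.079))]
316 [] [(226, np.float64(0.455), np.float64(0.045)), (230, np.float64(0.456), np.float64(0.051)), (234, np.float64(0.457), np.float64(0.053)), (238, np.float64(0.46), np.float64(0.054)), (242, np.float64(0.461), np.float64(0.058)), (246, np.float64(0.46), np.float64(0.065)), (250, np.float64(0.463), np.float64(0.066)), (254, np.float64(0.465), np.float64(0.066)), (258, np.float64(0.467), np.float64(0.067)), (262, np.float64(0.468), np.float64(0.069)), (266, np.float64(0.469), np.float64(0.074)), (270, 
[... 1744 characters left out ...]
, np.float64(0.074)), (270, np.float64(0.471), np.float64(0.078)), (274, np.float64(0.473), np.float64(0.078))]
332 [] [(226, np.float64(0.457), np.float64(0.046)), (230, np.float64(0.458), np.float64(0.05)), (234, np.float64(0.46), np.float64(0.053)), (238, np.float64(0.462), np.float64(0.054)), (242, np.float64(0.464), np.float64(0.055)), (246, np.float64(0.464), np.float64(0.062)), (250, np.float64(0.465), np.float64(0.066)), (254, np.float64(0.467), np.float64(0.065)), (258, np.float64(0.47), np.float64(0.066)), (262, np.float64(0.472), np.float64(0.066)), (266, np.float64(0.473), np.float64(0.07)), (270, np.float64(0.472), np.float64(0.076)), (274, np.float64(0.474), np.float64(0.077))]
```

View pics/w5.png

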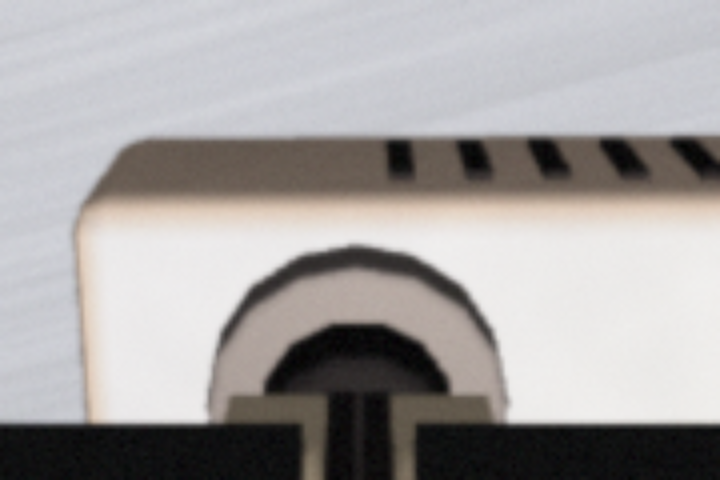

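```bash
e(){ python3 -c "
from h import *
s=arm.get_state();print(s['t'],s['eef_pos'].round(4),s['force'].round(1),s['joint_efforts'].round(1))"; }
python3 -m crank '[[[0,0,0.08,0],[0,0,0.08,0]]]' >/dev/null; e
python3 -m crank '[[[0,0,0.08,0],[0,0,0.08,0]]]' >/dev/null; e
python3 - <<'E'
from h import *
K,T=campose('side'); im,d=arm.grab_frame('side')
# gripper points near tool axis
v,u=np.mgrid[150:260,340:440]; v=v.ravel();u=u.ravel(); z=d[v,u]; ok=z>0
P=np.array([ray(K,T,a,b,d=c) for a,b,c in zip(u[ok],v[ok],z[ok])])
s,p,R=st(); Q=(P-p)@R   # tool coords
for zl in np.arange(-.12,.02,.005):
    m=(abs(Q[:,2]-zl)<.0025)&(abs(Q[:,0])<.06)&(abs(Q[:,1])<.1)
    if m.any(): print(round(zl,3),m.sum(),'x',np.percentile(Q[m,0],[2,98]).round(3),'y',np.percentile(Q[m,1],[2,98]).round(3))
print(arm.get_calibration('wrist')['mount'])
E
```

```text
8.875 [ 0.4794 -0.1163  0.0503] [-0.  -1.   0.6] [  0.  -39.1  22.1   5.2  -0.   -0. ]
9.125 [ 0.4794 -0.1164  0.0483] [-0.1 -0.4  1. ] [  0.  -39.2  22.    5.2  -0.   -0. ]
-0.12 195 x [-0.017  0.038] y [-0.082  0.085]
-0.115 229 x [-0.032  0.039] y [-0.081  0.09 ]
-0.11 148 x [-0.036  0.039] y [-0.082  0.09 ]
-0.105 122 x [-0.036  0.038] y [-0.082  0.09 ]
-0.1 39 x [-0.033  0.037] y [-0.082  0.09 ]
-0.07 7 x [0.008 0.01 ] y [-0.    0.02]
-0.065 12 x [0.007 0.011] y [-0.     0.019]
-0.06 15 x [0.004 0.011] y [-0.009  0.018]
-0.055 20 x [0.005 0.012] y [-0.012  0.017]
-0.05 19 x [0.004 0.011] y [-0.012  0.018]
-0.045 20 x [0.003 0.011] y [-0.016  0.017]
-0.04 19 x [0.004 0.011] y [-0.015  0.017]
-0.035 4 x [0.008 0.01 ] y [-0.009  0.015]
-0.03 18 x [0.003 0.01 ] y [-0.005  0.014]
-0.025 17 x [-0.001  0.012] y [-0.002  0.014]
-0.02 81 x [-0.039  0.019] y [-0.017  0.022]
-0.015 66 x [-0.051  0.018] y [-0.014  0.022]
-0.01 394 x [-0.057  0.02 ] y [-0.026  0.099]
-0.005 1004 x [-0.058  0.025] y [-0.035  0.098]
0.0 68 x [0.023 0.026] y [-0.034  0.092]
0.005 53 x [0.024 0.027] y [-0.033  0.084]
0.01 43 x [0.024 0.028] y [-0.032  0.08 ]
0.015 40 x [0.025 0.028] y [-0.032  0.071]
[[-8.88146232e-06 -9.55568264e-01 -2.94769897e-01  7.92618522e-02]
 [ 9.99999988e-01 -5.45247891e-05  1.46625202e-04 -7.81962643e-05]
 [-1.56182657e-04 -2.94769892e-01  9.55568253e-01 -1.91013384e-01]
 [ 0.00000000e+00  0.00000000e+00  0.00000000e+00  1.00000000e+00]]
```

The side depth shows the gripper body begins about 100 mm behind the reported TCP instead of 66. The true fingertips are therefore about 34 mm above the reported TCP, and the tips are now at about z=0.082. Contact should come within the next 5 mm.

```bash
e(){ python3 -c "
from h import *
s=arm.get_state();print(s['t'],s['eef_pos'].round(4),s['force'].round(1),s['joint_efforts'].round(1))"; }
python3 -m crank '[[[0,0,0.1,0],[0,0,0.1,0]]]' >/dev/null; e
python3 -m crank '[[[0,0,0.08,0],[0,0,0.08,0]]]' >/dev/null; e
python3 -m crank '[[[0,0,0.06,0],[0,0,0.06,0]]]' >/dev/null; e
python3 -m crank '[[[0,0,0.06,0],[0,0,0.06,0]]]' >/dev/null; e
```

```text
9.425 [ 0.4794 -0.1163  0.0458] [ 0.3 -0.3 -0.1] [  0.  -39.4  21.9   5.2  -0.   -0. ]
9.675 [ 0.4796 -0.1164  0.0441] [-0.3 -0.2  2.9] [  0.  -38.5  21.6   5.    0.2   0. ]
9.925 [ 0.4796 -0.1164  0.0426] [-1.4 -0.   4.2] [ -0.  -37.7  21.2   4.9   0.4   0. ]
10.175 [ 0.4801 -0.1164  0.0413] [-0.8 -0.9  2.3] [ -0.  -37.3  20.1   4.5   0.2  -0. ]
```

```bash
python3 -m crank '[[[0,0,0.06,0],[0,0,0.06,0],[0,0,-0.5,0],[0,0,-2.5,0],[0,0,-4.5,0],[0,0,-6,0],[0,0,-6,0],[0,0,-6,0],[0,0,-6,0],[0,0,-6,0]]]' 
python3 - <<'E'
from h import *
s,p,R=st();print(s['t'],p)
for n in ('top','side'):
  K,T=campose(n); im,d=arm.grab_frame(n); cv2.imwrite(f'pics/{n}6.png',im[:,:,::-1])
  for th in ['hood','knob_grip','guard','pointer']:
   for r in arm.trace(th,n)[:1]:
    v,u=np.nonzero(r['mask']); P=np.array([ray(K,T,a,b,d=c) for a,b,c in zip(u,v,d[v,u]) if c>0])
    print(n,th,r['score'],r['extent'],ray(K,T,u.mean(),v.mean(),z=.099),np.percentile(P,[2,98],axis=0).round(3).tolist())
t=cv2.imread('pics/top6.png')[130:310,300:480];q=cv2.imread('pics/side6.png')[80:260,240:420]
cv2.imwrite('pics/c6.png',cv2.resize(np.hstack([t,q]),(800,400),interpolation=cv2.INTER_CUBIC))
E
```

```text
t: 11.42
eef_pos: [0.479, -0.1164, 0.1901]
ee_rot: [-3.141, -0.002, 2.879]
force: [-0.0, -0.2, -0.1]
width: 0.0004
gripper_force: 0.0
11.425 [ 0.47904572 -0.11635305  0.19012571]
top hood 0.71 [293.6, 133.4, 73.2, 114.1] [0.69657961 0.02350119 0.099     ] [[0.599, -0.033, 0.049], [0.766, 0.075, 0.231]]
top knob_grip 0.81 [293.7, 134.4, 160.6, 168.5] [ 0.64329725 -0.05495229  0.099     ] [[0.501, -0.197, 0.049], [0.76, 0.067, 0.228]]
top guard 0.9 [293.8, 135.8, 157.4, 168.5] [ 0.64294928 -0.05483433  0.099     ] [[0.5, -0.197, 0.049], [0.76, 0.068, 0.229]]
top pointer 0.92 [391.7, 200.5, 26.3, 29.2] [ 0.64683424 -0.11800973  0.099     ] [[0.625, -0.144, 0.055], [0.676, -0.098, 0.103]]
side hood 0.79 [217.9, 151.6, 100.0, 109.9] [ 0.71167042 -0.02298933  0.099     ] [[0.595, 0.006, 0.056], [0.767, 0.081, 0.229]]
side knob_grip 0.68 [218.5, 152.5, 193.2, 128.4] [ 0.6205107  -0.02936552  0.099     ] [[0.462, -0.179, 0.021], [0.764, 0.077, 0.227]]
side guard 0.96 [215.1, 154.0, 194.4, 131.1] [ 0.62024199 -0.02951914  0.099     ] [[0.461, -0.18, 0.021], [0.765, 0.077, 0.228]]
side pointer 0.89 [307.0, 181.8, 23.0, 27.9] [ 0.63533669 -0.09767935  0.099     ] [[0.626, -0.139, 0.056], [0.666, -0.098, 0.101]]
```

View pics/c6.png

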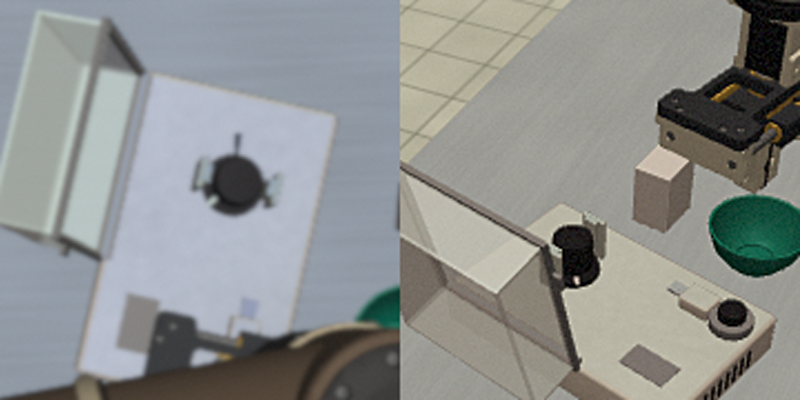

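The hood stands fully open, leaning out to +y. In the picture the knob is at left-panel (236,180), the white pointer at its lower left (210,202), and the index wedge above it (237,140). Next I'll compute the knob axis and angles.

```bash
cat > kn.py <<'E'
from h import *
def knob(n,c0=(.648,-.118),axis=None):
    K,T=campose(n); im,d=arm.grab_frame(n)
    g=im.astype(int).sum(2)
    u0,v0=proj(K,T,[*c0,.07]); w=60 if n!='wrist' else 110
    v,u=np.mgrid[max(0,int(v0)-w):min(480,int(v0)+w),max(0,int(u0)-w):min(640,int(u0)+w)]; v=v.ravel();u=u.ravel()
    ok=d[v,u]>0; v=v[ok];u=u[ok]
    P=np.array([ray(K,T,a,b,d=c) for a,b,c in zip(u,v,d[v,u])]); G=g[v,u]; r=np.hypot(*(P[:,:2]-c0).T)
    k=(r<.035)&(P[:,2]>.094)&(G<180); q=P[k]
    c,rad=cv2.minEnclosingCircle(q[:,:2].astype(np.float32)) if k.sum()>5 else ((0,0),0)
    print(n,'knob top n',k.sum(),'mean',q.mean(0).round(4),'encl',np.round(c,4),round(rad,4))
    c=np.array(axis if axis is not None else q.mean(0)[:2])
    # reproject onto plane of pointer/index heights
    for nm,z,a,b,cond in (('ptr',.062,.019,.032,lambda G:G>330),('idx',.058,.033,.046,lambda G:G<300)):
        X=np.array([ray(K,T,i,j,z=z)[:2] for i,j in zip(u,v)])-c; r=np.hypot(*X.T); th=np.degrees(np.arctan2(X[:,1],X[:,0]))
        m=(r>a)&(r<b)&cond(G)&(P[:,2]<.075)
        h=np.histogram(th[m],bins=np.arange(-180,181,10))[0]
        print(nm,[(int(-175+10*i),int(x)) for i,x in enumerate(h) if x])
    return im,d,K,T,c
E
python3 - <<'E'
from kn import *
for n in ('top','side'): knob(n)
E
```

```text
top knob top n 319 mean [ 0.6505 -0.1226  0.0987] encl [ 0.6509 -0.1234] 0.0206
ptr [(-175, 6), (-165, 7), (-155, 8), (-145, 7), (-135, 6), (-125, 4), (-115, 2), (-85, 1), (-75, 6), (-65, 5), (-55, 4), (-45, 6), (-35, 6), (-25, 6), (-15, 5), (-5, 3), (5, 6), (15, 6), (25, 7), (35, 8), (45, 5), (55, 1), (65, 1), (75, 2), (95, 5), (105, 8), (115, 12), (125, 13), (135, 15), (145, 7), (155, 8), (165, 7), (175, 9)]
idx [(-115, 1)]
side knob top n 176 mean [ 0.6508 -0.1203  0.0985] encl [ 0.6515 -0.1206] 0.0197
ptr [(-175, 2), (-165, 4), (-155, 2), (-145, 4), (-135, 3), (-125, 1), (115, 1), (125, 4), (135, 2), (145, 1), (155, 1), (165, 1), (175, 3)]
idx [(-115, 6), (-105, 11), (-95, 4)]
```

```bash
python3 -m crank '[[[-2,0.5,0,-2.1],[-4,1,0,-4.2],[-6.69,1.56,0,-6.3],[-6.69,1.56,0,-8.4],[-6.69,1.56,0,-10.5],[-6.69,1.56,0,-12.6],[-6.69,1.56,0,-14.7],[-6.69,1.56,0,-16.8],[-6.69,1.56,0,-18.9],[-6.69,1.56,0,-21],[-6.69,1.56,0,-23.1],[-6.69,1.56,0,-25.2]]]' 0.25 20
python3 -m crank '[[[0,0,0,-0.5],[0,0,0,-0.5]]]'
python3 - <<'E'
from kn import *
s,p,R=st(); print(p,R.round(3).tolist(),s['q'].round(2))
im,d,K,T,c=knob('wrist',c0=(.6507,-.122),axis=(.6507,-.122))
u,v=map(int,proj(K,T,[.6507,-.122,.07])); print(u,v)
u=min(max(u,80),560);v=min(max(v,60),420)
I=cv2.resize(im[v-60:v+60,u-80:u+80,::-1],None,fx=4,fy=4,interpolation=cv2.INTER_CUBIC)
for a in range(0,360,30):
    X=[.6507+.028*np.cos(np.radians(a)),-.122+.028*np.sin(np.radians(a)),.063]; q=proj(K,T,X); q=(int((q[0]-u+80)*4),int((q[1]-v+60)*4))
    cv2.circle(I,q,3,(0,0,255),-1); cv2.putText(I,str(a),q,0,.5,(0,0,255),1)
cv2.imwrite('pics/w7.png',I)
E
```

```text
t: 13.52
eef_pos: [0.6512, -0.1221, 0.1908]
ee_rot: [3.141, 0.0, -1.199]
force: [0.2, 0.3, 0.5]
width: 0.0657
gripper_force: 0.0
t: 13.78
eef_pos: [0.6512, -0.1221, 0.1908]
ee_rot: [3.141, 0.0, -1.162]
force: [-0.3, 0.2, -0.3]
width: 0.0657
gripper_force: 0.0
[ 0.65117716 -0.12213255  0.19084892] [[0.397, -0.918, -0.0], [-0.918, -0.397, -0.0], [-0.0, 0.0, -1.0]] [ 0.11  0.34 -0.02 -0.   -1.21  0.3 ]
wrist knob top n 2995 mean [ 0.6534 -0.1308  0.1789] encl [ 0.6515 -0.1233] 0.0348
ptr [(-175, 38), (-165, 33), (-155, 31), (-145, 29), (-135, 18), (-125, 1), (-105, 1), (-85, 2), (-75, 6), (-65, 2), (-55, 5), (-45, 4), (-35, 5), (-25, 8), (-15, 8), (-5, 13), (5, 15), (15, 21), (25, 22), (35, 23), (45, 24), (55, 10), (95, 8), (105, 13), (115, 14), (125, 17), (135, 19), (145, 24), (155, 27), (165, 34), (175, 37)]
idx [(-115, 5), (-105, 6), (-95, 5), (-85, 8), (-15, 33), (-5, 8), (45, 2), (55, 18), (65, 1), (95, 3)]
320 221
```

View pics/w7.png

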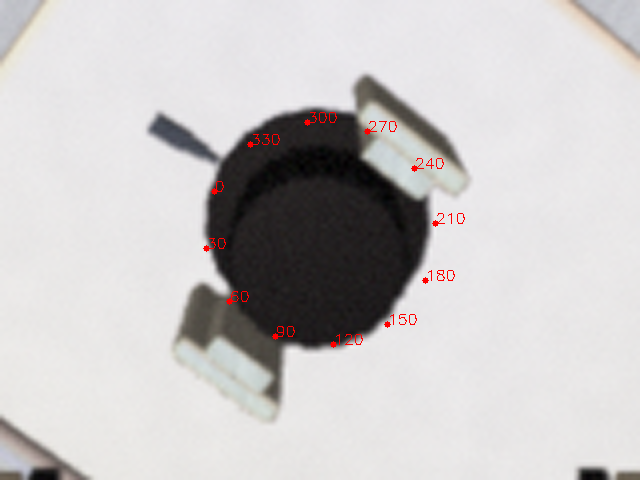

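The wrist view shows the dial disc matching the predicted circle. The index wedge points from (155,125) to (218,160), about -12° world, and the pointer is hidden behind the knob at about 130°. I'll descend, grip, and make the first clockwise stroke (positive tool turn).

```bash
python3 -m crank '[[[0,0,2,0],[0,0,3.2,0],[0,0,4,0],[0,0,4.7,0],[0,0,5.3,0],[0,0,5.8,0],[0,0,6.1,0],[0,0,6.1,0]]]'
python3 -m crank '[[[0,0,0,0],[0,0,0,0],[0,0,0,0],[0,0,0,0],[0,0,0,0]]]' 1 40
```

```text
t: 14.82
eef_pos: [0.651, -0.1221, 0.0381]
ee_rot: [3.141, 0.0, -1.162]
force: [0.2, -0.8, 0.6]
width: 0.0657
gripper_force: 0.0
t: 15.45
eef_pos: [0.6515, -0.1221, 0.0389]
ee_rot: [-3.141, -0.0, -1.162]
force: [0.2, 0.5, 1.7]
width: 0.039
gripper_force: 40.0
```

```bash
python3 -m crank '[[[0,0,0,1.5],[0,0,0,3],[0,0,0,4.6],[0,0,0,6.2],[0,0,0,7.8],[0,0,0,9.4],[0,0,0,11],[0,0,0,12.6],[0,0,0,14.2],[0,0,0,15.2],[0,0,0,15.2]]]'
python3 - <<'E'
from kn import *
s,p,R=st(); print(s['moment'].round(2),p)
knob('top',c0=(.6507,-.122),axis=(.6507,-.122)); knob('side',c0=(.6507,-.122),axis=(.6507,-.122))
E
```

```text
t: 16.82
eef_pos: [0.6537, -0.1226, 0.039]
ee_rot: [-3.138, 0.003, -2.489]
force: [6.0, -2.9, -2.5]
width: 0.0392
gripper_force: 40.0
[-1.19 -2.44 -0.03] [ 0.65373639 -0.12259588  0.03899745]
top knob top n 155 mean [ 0.6408 -0.1247  0.5101] encl [ 0.6493 -0.1265] 0.0347
ptr []
idx []
side knob top n 567 mean [ 0.6424 -0.1073  0.1976] encl [ 0.6511 -0.1174] 0.0345
ptr [(-175, 4), (-165, 3), (-155, 6), (-145, 3), (155, 2), (165, 3), (175, 2)]
idx []
```

```bash
python3 -m crank '[[[0,0,0,0],[0,0,0,0],[0,0,0,0],[0,0,0,-2],[0,0,0,-4],[0,0,0,-6],[0,0,0,-8],[0,0,0,-10],[0,0,0,-12],[0,0,0,-14],[0,0,0,-15.2],[0,0,0,-15.2]]]' 0.25
python3 -m crank '[[[0,0,0,0],[0,0,0,0],[0,0,0,0],[0,0,0,0],[0,0,0,0]]]' 1 40
python3 -m crank '[[[0,0,0,1.5],[0,0,0,3],[0,0,0,4.6],[0,0,0,6.2],[0,0,0,7.8],[0,0,0,9.4],[0,0,0,11],[0,0,0,12],[0,0,0,12]]]'
python3 -m crank '[[[0,0,0,0],[0,0,0,0],[0,0,0,0],[0,0,-1,0],[0,0,-2.5,0],[0,0,-4,0],[0,0,-4,0],[0,0,-4,0]]]' 0.25
cat > look.py <<'E'
from kn import *
import sys
s,p,R=st(); print(s['t'],p)
c=(.6507,-.122); K,T=campose('wrist'); im,d=arm.grab_frame('wrist')
a=np.linspace(0,2*np.pi,24,endpoint=False)
# polar unwrap at z=.063 : angle 0..360 rows, radius 18..48mm
A=np.radians(np.arange(-90,90,.5)); Rr=np.arange(.018,.048,.00025)
def unwrap(z):
    X=np.stack(np.broadcast_arrays(c[0]+Rr[None]*np.cos(A)[:,None],c[1]+Rr[None]*np.sin(A)[:,None],np.float64(z)),-1)
    q=(X-T[:3,3])@T[:3,:3]@K.T; q=(q[...,:2]/q[...,2:]).astype(np.float32)
    return cv2.remap(im,q[...,0],q[...,1],cv2.INTER_LINEAR)
ip=unwrap(.063).sum(2,dtype=int); ii=unwrap(.059).sum(2,dtype=int)
f=lambda m:[(float(np.degrees(A[i])),int(n)) for i,n in enumerate(m.sum(1)) if n and i%4==0]
r=lambda a,b:(Rr>a)&(Rr<b)
print('ptr white r22-27',f(ip[:,r(.022,.0265)]>330)); print('idx dark r31-44',f(ii[:,r(.032,.044)]<330))
u,v=map(int,proj(K,T,[*c,.07])); v=min(v,420)
I=cv2.resize(im[v-60:v+60,u-80:u+80,::-1],None,fx=4,fy=4,interpolation=cv2.INTER_CUBIC)
cv2.imwrite(sys.argv[1],I)
E
python3 look.py pics/w8.png
```

```text
t: 18.42
eef_pos: [0.651, -0.1221, 0.0385]
ee_rot: [3.141, 0.0, -1.162]
force: [0.2, 0.4, 0.4]
width: 0.0653
gripper_force: 0.0
t: 19.05
eef_pos: [0.6514, -0.1221, 0.0386]
ee_rot: [-3.141, -0.0, -1.162]
force: [1.5, 0.1, -0.2]
width: 0.0395
gripper_force: 40.0
t: 20.18
eef_pos: [0.6533, -0.1222, 0.0386]
ee_rot: [-3.139, 0.002, -2.21]
force: [6.3, -1.1, -4.0]
width: 0.0395
gripper_force: 40.0
t: 21.18
eef_pos: [0.6508, -0.122, 0.1383]
ee_rot: [3.141, 0.0, -2.209]
force: [-0.1, 0.8, -1.5]
width: 0.0654
gripper_force: 0.0
21.175 [ 0.65076793 -0.12200562  0.13831395]
ptr white r22-27 [(-90.0, 18), (-88.0, 18), (-86.0, 18), (-84.0, 18), (-82.0, 18), (-80.0, 18), (-78.0, 18), (-76.0, 18), (-74.0, 18), (-72.0, 18), (-70.0, 15), (-68.0, 14), (-66.0, 12), (-64.0, 10)]
idx dark r31-44 [(-90.0, 26), (-88.0, 27), (-86.0, 27), (-84.0, 27), (-82.0, 25), (-80.0, 21), (-78.0, 18), (-76.0, 13), (-74.0, 10), (-72.0, 8), (-14.0, 48), (-12.000000000000002, 48), (-10.0, 39), (6.000000000000001, 4), (8.0, 5), (10.0, 6), (12.000000000000002, 5), (14.0, 6), (16.0, 7), (18.0, 10), (20.0, 11), (22.0, 12), (24.000000000000004, 13), (26.0, 13), (28.0, 13), (29.999999999999996, 14), (32.0, 14), (34.0, 14), (36.0, 14), (38.0, 15), (40.0, 15), (42.0, 15), (44.0, 14), (46.0, 14), (48.00000000000001, 24), (50.0, 48), (52.0, 48), (54.0, 48), (56.0, 48), (58.00000000000001, 46), (59.99999999999999, 44), (62.0, 43), (64.0, 41), (66.0, 41), (68.0, 40), (70.0, 39), (72.0, 39), (74.0, 39), (76.0, 41), (78.0, 48), (80.0, 48), (82.0, 48), (84.0, 48), (86.0, 48), (88.0, 41)]
```

View pics/w8.png

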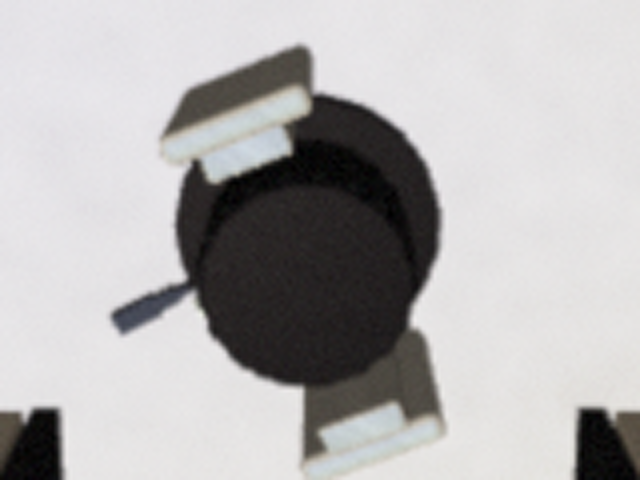

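The wrist view shows the index at about -12.5° (wedge at (115,320)-(190,285)), but the knob hides the pointer. I'll raise the arm and shift it so the camera looks from the index side.

```bash
python3 -m crank '[[[0,0,-1.5,0],[0,0,-3.2,0],[-1.5,-1.1,-3.2,0],[-3,-2.2,-3.2,0],[-3.35,-2.5,-3.2,0],[-3.35,-2.5,-3.2,0],[-3.35,-2.5,-3.2,0]]]'
python3 look.py pics/w9.png
```

```text
t: 22.1
eef_pos: [0.7504, -0.0925, 0.2183]
ee_rot: [3.141, -0.001, -2.209]
force: [-0.5, -0.1, -0.1]
width: 0.0657
gripper_force: 0.0
22.1 [ 0.7503847  -0.09248569  0.21826504]
ptr white r22-27 [(-10.0, 15), (-8.0, 17), (-6.000000000000001, 18), (-4.0, 18), (-2.0, 18), (0.0, 17)]
idx dark r31-44 [(-90.0, 9), (-88.0, 8), (-86.0, 22), (-84.0, 20), (-82.0, 19), (-80.0, 12), (-12.000000000000002, 38), (-10.0, 37), (48.00000000000001, 9), (50.0, 18), (52.0, 22), (54.0, 24), (56.0, 27), (58.00000000000001, 31), (59.99999999999999, 19), (62.0, 16), (64.0, 15), (66.0, 14)]
```

View pics/w9.png

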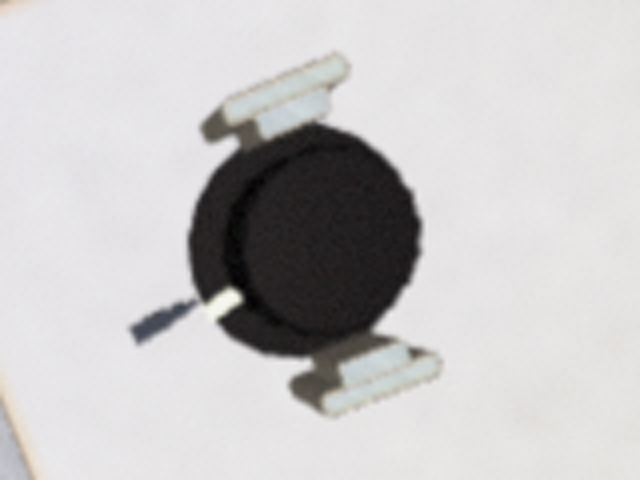

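The white pointer at (222,303) sits at about -5° and the index wedge tip at (197,303) at about -12°. That leaves roughly 6.5° more clockwise. I'll go back, regrip and turn.

```bash
python3 -m crank '[[[1.5,1.1,0,0],[3,2.2,0,0],[3.35,2.5,0,0],[3.35,2.5,0,0],[3.35,2.5,2.4,0],[3.35,2.5,4.4,0],[3.35,2.5,5.6,0],[3.35,2.5,6.4,0],[3.35,2.5,6.9,0],[3.35,2.5,7.17,0],[3.35,2.5,7.17,0]]]'
python3 -m crank '[[[0,0,0,0],[0,0,0,0],[0,0,0,0],[0,0,0,0],[0,0,0,0]]]' 1 40
python3 -m crank '[[[0,0,0,0.6],[0,0,0,1.35],[0,0,0,1.35],[0,0,0,1.35]]]'
python3 -m crank '[[[0,0,0,0],[0,0,0,0],[0,0,0,0],[0,0,-1,0],[0,0,-2.5,0],[0,0,-4,0],[0,0,-5.5,0],[0,0,-7.2,0],[-1.6,-1.2,-7.2,0],[-3.2,-2.3,-7.2,0],[-3.4,-2.5,-7.2,0],[-3.4,-2.5,-7.2,0]]]' 0.25
python3 look.py pics/w10.png; python3 - <<'E'
from kn import *
K,T=campose('side'); im,d=arm.grab_frame('side')
for th in ('hood','bottle','bowl','carton'):
    r=arm.trace(th,'side')[0]; v,u=np.nonzero(r['mask']);P=np.array([ray(K,T,a,b,d=c) for a,b,c in zip(u,v,d[v,u]) if c>0]);print(th,r['score'],np.median(P,0).round(3),P[:,2].max().round(3))
E
```

```text
t: 23.52
eef_pos: [0.6515, -0.122, 0.0392]
ee_rot: [-3.142, -0.0, -2.209]
force: [0.6, 0.1, 0.6]
width: 0.0657
gripper_force: 0.0
t: 24.15
eef_pos: [0.6527, -0.1227, 0.0401]
ee_rot: [-3.139, 0.001, -2.209]
force: [3.3, -3.4, 0.3]
width: 0.0393
gripper_force: 40.0
t: 24.65
eef_pos: [0.6528, -0.1227, 0.0401]
ee_rot: [-3.139, 0.002, -2.326]
force: [4.1, -3.9, -0.1]
width: 0.0393
gripper_force: 40.0
t: 26.15
eef_pos: [0.7547, -0.103, 0.2181]
ee_rot: [3.14, -0.001, -2.327]
force: [-0.3, -0.2, -0.1]
width: 0.0657
gripper_force: 0.0
26.15 [ 0.75473554 -0.10301653  0.21812314]
ptr white r22-27 [(-16.0, 13), (-14.0, 16), (-12.000000000000002, 18), (-10.0, 18), (-8.0, 18), (-6.000000000000001, 18)]
idx dark r31-44 [(-90.0, 5), (-88.0, 4), (-86.0, 21), (-84.0, 20), (-82.0, 18), (-80.0, 11), (-12.000000000000002, 36), (-10.0, 36), (48.00000000000001, 11), (50.0, 17), (52.0, 21), (54.0, 24), (56.0, 28), (58.00000000000001, 30), (59.99999999999999, 22), (62.0, 19), (64.0, 18), (66.0, 17)]
hood 0.64 [0.663 0.045 0.186] 0.232
bottle 0.81 [0.572 0.154 0.06 ] 0.102Traceback (most recent call last):
  File "<stdin>", line 4, in <module>
IndexError: list index out of range
```

```bash
python3 -c "
from station import arm
print(arm.job_done())"
```

```text
the job is handed in; nothing more can be done
None
```

I pressed the button and the hood sprung open. I then turned the knob until the pointer lined up with the index (both at about -11° on the last camera check), let go with the hood still standing, and handed the job in at about 26 s. The result was not reported back. The bottle checked out unmoved; the bowl and carton were not re-measured at the end.

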